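# Sort the returned sample containers into their bench trays

### The arm

A 7-joint arm with a two-finger parallel gripper is mounted at the origin on the work surface. World frame = base frame: x ahead of the robot, y to its left, z up, the work surface at z = 0. Lengths are in m, angles in rad, forces in N, time in s.
With the tool pointing down it reaches from about 0.425 to 0.925 m from the base axis. Payload 6.8 kg.
Tool frame: the origin (TCP) lies on the centre line of the jaws, within the pads' length; the fingertips stand 17 mm ahead of it and the grasp point (between the pads) lies 2 mm behind it; z points along the fingers, x is the direction in which the jaws open and shut, and the axes are right-handed (so a half turn about z gives the same grasp; the last joint's range is limited). The gripper opens to 85 mm and grips with 20 to 120 N. Pads are 22 mm wide; open, the fingers measure 114 mm over their backs; the gripper's body (76 mm by 85 mm) begins 54 mm behind the grasp point. The pads swing forward as they close: fully open they stand 13 mm farther back than shut.
Start: joints at [-1.435, 0.477, 0.022, 1.555, -0.011, 1.109, -0.083], TCP at [0.163, 0.655, 0.248] pointing down, gripper open.
Joint ranges: [-2.96, 2.96], [-0.34, 2.1], [-1.41, 1.46], [0.24, 2.44], [-1.37, 4.51], [0.17, 1.92], [-2.96, 2.96]. Speed limits (rad/s): [2.39, 2.39, 3.14, 3.14, 3.14, 3.14, 3.14].

### API

Orientations are given as a rotation vector (axis times angle).
In Python, from bench import r gives the robot as it stands.
- The arm moves only by the tool arm_command, never from a script. Its argument "increments" is a list of rows, each a list of 3 entries, a list of its own where there are three numbers: the shift along the world's x, y, z in m, then the turn, a rotation vector about the world's x, y, z in rad, then the opening in per cent of the stroke, from 0 (shut) to 100 (fully open). A call has 1 to 10 rows; each row is the pose to reach, as a shift and turn from the pose commanded when the call began; what a row does not reach only later rows make up. A row lasts 1/10 s, in which the tool goes at most 50 mm and 8.59 degrees, less where a joint would pass 70% of its speed; a pose out of reach is approached as far as the arm can. A call with a gripper value outside its range is refused whole. The fingers move at their own pace and stop on an object; "newtons" is the grip in N (left out, the last holds). Time passes only in rows, so rows that repeat a pose let the fingers close. It gives the time, the measured TCP pose, the force and the opening at its end, in the units of the state.
- r.get_obs(): the state, without advancing time (a new reading comes with each control period).
- r.grab_frame(name): name is "scene" or "top" or "wrist"; returns the picture (480x640x3 uint8, blue, green, red); there is no depth.
- r.camera_model(name): a dict with "camera_matrix" (3x3 intrinsics, pixels), "camera_from_world" (4x4, takes a point from world to camera coordinates). Camera axes: x right, y down, z forward; pixel columns grow to the right and rows downward; lengths in m; the calibration is good to about 2 mm. A picture is of the moment at which its call begins: read the wrist's pose just before it. camera_model takes no time and is no camera call; for the wrist camera it gives the pose at the moment of the call.
- r.hand_in(): hands the job in, once; it reports no verdict.
The state is a dict: "clock": time; "joints": joint angles; "qvel": joint speeds; "tau": joint torques, N m; "tcp_pos": TCP position; "orientation": TCP orientation; "contact_force": force on the tool from outside, world axes, zero at the start; "moment": the same for the moment, N m; "grip_width": finger opening in m.
Only numpy, scipy, OpenCV 4.12 (cv2) and the standard library are available. Lean on these libraries where they do the work, as an engineer would, in place of code of your own. Each camera call takes 0.05 s, during which the arm holds its last target. There are 200 camera calls.

### The job

Sort the sample containers on the lab bench: stand the two tall vials in the deep rack with two small bays, one to a bay, and the two squat jars in the tray with two wide bays, one to a bay, and lay the flat dish lid up in the shallow square tray. All stand level on the tray floors at the end, and the flask and the beaker among them stay where they are, upright.

Things in the scene. Friction and masses are not known exactly. Their poses are not given: they have to be found in the camera images.
- vial1: Tall slim sample vial, clear glass with white screw cap, standing upright and loose: a plain cylinder 28 mm in diameter, 80 mm high (cap: the top 20 mm), about 45 g. Origin: centre of its underside; z up along its axis. The two vials are alike.
- vial2: Tall slim sample vial, clear glass with white screw cap, standing upright and loose: a plain cylinder 28 mm in diameter, 80 mm high (cap: the top 20 mm), about 45 g. Origin: centre of its underside; z up along its axis. The two vials are alike.
- jar1: Squat sample jar, clear glass with white screw cap, standing upright and loose: cylinder 44 mm in diameter (glass below the cap 43 mm), 60 mm high (cap: the top 18 mm), about 100 g. Origin: centre of its underside; z up along its axis. The two jars are alike.
- jar2: Squat sample jar, clear glass with white screw cap, standing upright and loose: cylinder 44 mm in diameter (glass below the cap 43 mm), 60 mm high (cap: the top 18 mm), about 100 g. Origin: centre of its underside; z up along its axis. The two jars are alike.
- dish: Flat round specimen dish with its white lid on, a thin flat grey cross on the lid, lying flat and loose: 56 mm in diameter (lower 10 mm: 55 mm), 22 mm high, about 60 g. Origin: centre of its underside; z up.
- vial_rack: Deep aluminium rack fixed to the bench, for the vials: 56 mm along its x, 108 mm along its y, 38 mm high, walls and floor 4 mm thick, open on top. One wall across the middle, as high as the rim, makes two bays, each 48 x 48 mm inside, their centres at y = -26 and +26 mm. Origin: centre of its underside; z up, so the bay floors lie at z = 4 mm.
- jar_tray: Aluminium tray fixed to the bench, for the jars: 76 mm along its x, 148 mm along its y, 26 mm high, walls and floor 4 mm thick, open on top. One wall across the middle, as high as the rim, makes two bays, each 68 x 68 mm inside, their centres at y = -36 and +36 mm. Origin: centre of its underside; z up, so the bay floors lie at z = 4 mm.
- dish_tray: Shallow square aluminium tray fixed to the bench, for the dish: 92 x 92 mm, 10 mm high, walls and floor 4 mm thick, one undivided space 84 x 84 mm inside. Origin: centre of its underside; z up, so its floor lies at z = 4 mm.
- flask: Bystander: small green glass conical flask, loose, standing among the containers; base 48 mm in diameter, narrowing to a 20 mm neck with a 25 mm lip, 70 mm high. Origin: centre of its underside; z up. Not to be moved.
- beaker: Bystander: small open steel beaker, loose, standing among the containers; 48 mm in diameter, 50 mm high. Origin: centre of its underside; z up. Not to be moved.
There are look-alikes about, which are no part of the job. What is shaped like the jar1 but purple, red or yellow is not meant.

How it is judged:
By the outcome, as a careful person would: the job done as asked, in the order asked, and still so for the second after the job is handed in, with the robot touching nothing.
It also fails if it takes over 115 s, if anything falls off the work surface, if the arm or the gripper's body presses on something with over 40 N, if the wrist force passes 120 N, or if a joint passes its speed limit or range.

## Working session

There is one attempt and no reset: what is moved stays moved. The work goes in short steps, Python scripts to look and compute and a tool call to move; the robot and the scene stay as the last step left them, time stands still between calls to the robot, and variables do not carry over. Pictures are saved under pics/ and viewed, about 12 in all and at most 16, crops included, and the job is handed in when it is done.

Besides the shell and the picture viewer there is one more tool, called after "Call:" by a JSON object that holds its "name" and its "arguments", one argument or row to a line. arm_command: Moves the arm, as the interface text tells. Its arguments: {"type":"object","properties":{"increments":{"type":"array","items":{"type":"array"}},"newtons":{"type":"number"}},"required":["increments"]}

```bash
mkdir -p pics; ls; cat > h.py <<'E'
import numpy as np,cv2
from bench import r
def snap(n,f):
    m=r.camera_model(n); im=r.grab_frame(n); cv2.imwrite('pics/'+f,im); np.savez('pics/'+f+'.npz',K=m['camera_matrix'],T=m['camera_from_world']); return im
def ray(f,u,v,z):
    d=np.load('pics/'+f+'.npz');T=d['T'];R=T[:3,:3];c=-R.T@T[:3,3]
    g=R.T@np.linalg.solve(d['K'],[u,v,1]); return c+g*(z-c[2])/g[2]
def proj(f,p):
    d=np.load('pics/'+f+'.npz');q=d['T'][:3,:3]@np.array(p,float)+d['T'][:3,3];q=d['K']@q;return q[:2]/q[2]
E
python3 - <<'E'
from h import *
o=r.get_obs();print(o)
for n in('top','scene'):
    snap(n,n+'1.png'); d=np.load(f'pics/{n}1.png.npz');print(d['K'],d['T'])
E
```

```text
pics
{'clock': 0.0, 'joints': array([-1.4350759 ,  0.47781406,  0.02234352,  1.55645411, -0.0115326 ,
        1.1092803 , -0.08311405]), 'qvel': array([ 0.00031671, -0.00030858, -0.00121385,  0.00092884, -0.00160074,
       -0.00226017, -0.0004225 ]), 'tau': array([-4.03893519e-04, -5.96464562e+01,  1.60796039e+00, -2.81188738e+01,
        1.25169702e-02,  9.50303511e-03,  3.22928167e-05]), 'tcp_pos': array([0.16282369, 0.65449211, 0.24731526]), 'orientation': array([ 2.47415675e+00,  1.93404986e+00, -2.15194457e-03]), 'contact_force': array([ 0.25120139, -0.41945426,  0.13671417]), 'moment': array([-0.01884945, -0.0389593 ,  0.02690119]), 'grip_width': 0.08574801187489454}
[[589.49981407   0.         323.04297138]
 [  0.         589.49981407 245.14716006]
 [  0.           0.           1.        ]] [[ 1.21681101e-02 -9.99903183e-01 -6.74998628e-03  2.70721984e-04]
 [-9.98071338e-01 -1.17343105e-02 -6.09582650e-02  5.64644444e-01]
 [ 6.08731568e-02  7.47871472e-03 -9.98117492e-01  1.34213833e+00]
 [ 0.00000000e+00  0.00000000e+00  0.00000000e+00  1.00000000e+00]]
[[488.21368094   0.         312.94624828]
 [  0.         488.21368094 243.99930396]
 [  0.           0.           1.        ]] [[-0.25630238  0.96658721 -0.00427286  0.13758993]
 [ 0.83519386  0.21923224 -0.50436934 -0.45451452]
 [-0.48658021 -0.13283973 -0.86347745  1.3328213 ]
 [ 0.          0.          0.          1.        ]]
```

View pics/top1.png

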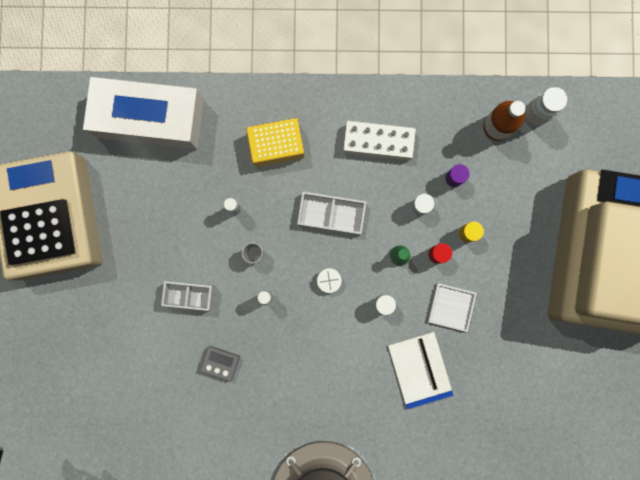

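View pics/scene1.png

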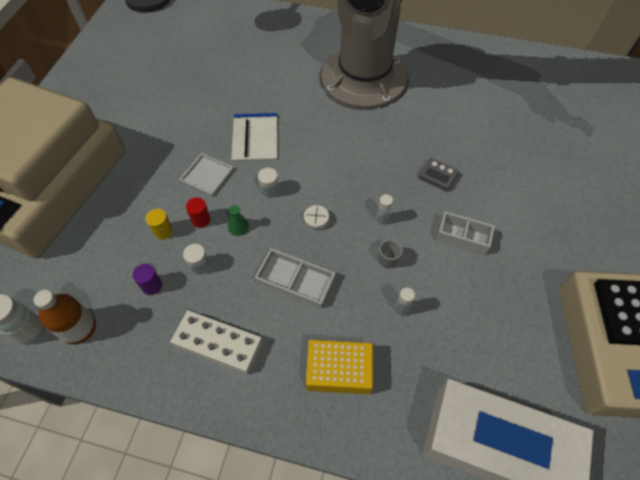

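Top view: vials have caps at (231,205) and (264,298), white jars are at (424,203) and (386,305), and the dish with its cross is at (329,281). The vial rack is at (187,297), the jar tray at (332,214) and the dish tray at (452,308). Bystanders are the beaker (252,254) and flask (400,255). The purple (459,175), red (441,254) and yellow (473,232) jars are decoys. The scene view agrees.

```bash
python3 - <<'E'
from h import *
f='top1.png';im=cv2.imread('pics/'+f);big=cv2.resize(im[150:350,140:500],None,fx=2.2,fy=2.2,interpolation=cv2.INTER_CUBIC)
hsv=cv2.cvtColor(im,cv2.COLOR_BGR2HSV)
w=((hsv[...,2]>200)&(hsv[...,1]<60)).astype(np.uint8)
for n,(u,v),z,R in[('vial a',(231,205),.08,12),('vial b',(264,298),.08,12),('jarFar',(424,203),.06,16),('jarNear',(386,305),.06,16),('dish',(329,281),.022,18)]:
    m=np.zeros_like(w);cv2.circle(m,(u,v),R,1,-1);c=cv2.findNonZero(w*m);(x,y),rad=cv2.minEnclosingCircle(cv2.convexHull(c));cx,cy=c.reshape(-1,2).mean(0)
    p=ray(f,cx,cy,z);e=ray(f,cx+rad,cy,z);print(n,np.round((cx,cy,x,y),1),p.round(4),'diam',2*np.linalg.norm(e-p).round(4))
cv2.imwrite('pics/crop1.png',big)
g=cv2.cvtColor(im,cv2.COLOR_BGR2GRAY)
for n,(u,v),z,R in[('vrack',(187,297),.038,32),('jtray',(332,214),.026,42),('dtray',(452,308),.010,34)]:
    for t in(130,150,170):
        m=np.zeros_like(g);cv2.circle(m,(u,v),R,1,-1)
        b=((g>t)*m).astype(np.uint8);b=cv2.morphologyEx(b,cv2.MORPH_CLOSE,np.ones((3,3)))
        cs,_=cv2.findContours(b,cv2.RETR_EXTERNAL,cv2.CHAIN_APPROX_NONE);c=max(cs,key=cv2.contourArea)
        bx=cv2.boxPoints(cv2.minAreaRect(c));P=np.array([ray(f,*q,z) for q in bx]);ctr=P.mean(0)
        s=[np.linalg.norm(P[i]-P[i+1]) for i in(0,1)];d=(P[1]-P[0]) if s[0]>s[1] else P[2]-P[1]
        print(n,t,ctr.round(4),'sides',np.round(s,4),'long axis deg',np.degrees(np.arctan2(d[1],d[0])).round(1))
for n,(u,v),z in[('beaker',(252,254),.05),('flask',(400,255),.07),('red',(441,254),.06),('yellow',(473,232),.06),('purple',(459,175),.06)]:print(n,ray(f,u,v,z).round(3))
E
```

```text
vial a [229.7 203.6 229.9 203.5] [0.6504 0.214  0.08  ] diam 0.027
vial b [263.7 297.2 263.8 297.2] [0.4452 0.1351 0.08  ] diam 0.026
jarFar [424.2 202.9 424.2 202.8] [ 0.6596 -0.2187  0.06  ] diam 0.042
jarNear [385.8 304.5 385.7 304.5] [ 0.4317 -0.1341  0.06  ] diam 0.0426
dish [329.1 280.1 329.  280.2] [ 0.4843 -0.0078  0.022 ] diam 0.0546
vrack 130 [0.4655 0.3124 0.038 ] sides [0.0974 0.1391] long axis deg -94.9
vrack 150 [0.4655 0.314  0.038 ] sides [0.0963 0.111 ] long axis deg -95.2
vrack 170 [0.4461 0.3148 0.038 ] sides [0.056  0.1076] long axis deg -95.3
jtray 130 [ 0.6365 -0.0173  0.026 ] sides [0.1941 0.1846] long axis deg 0.9
jtray 150 [ 0.6658 -0.0213  0.026 ] sides [0.1313 0.1848] long axis deg -98.4
jtray 170 [ 0.6406 -0.012   0.026 ] sides [0.0772 0.1495] long axis deg -98.4
dtray 130 [ 0.424  -0.2912  0.01  ] sides [0.1558 0.1542] long axis deg -82.2
dtray 150 [ 0.4421 -0.2853  0.01  ] sides [0.1247 0.1332] long axis deg -106.7
dtray 170 [ 0.4267 -0.2925  0.01  ] sides [0.0931 0.0935] long axis deg -103.4
beaker [0.541 0.166 0.05 ]
flask [ 0.542 -0.164  0.07 ]
red [ 0.545 -0.256  0.06 ]
yellow [ 0.595 -0.328  0.06 ]
purple [ 0.723 -0.297  0.06 ]
```

View pics/crop1.png

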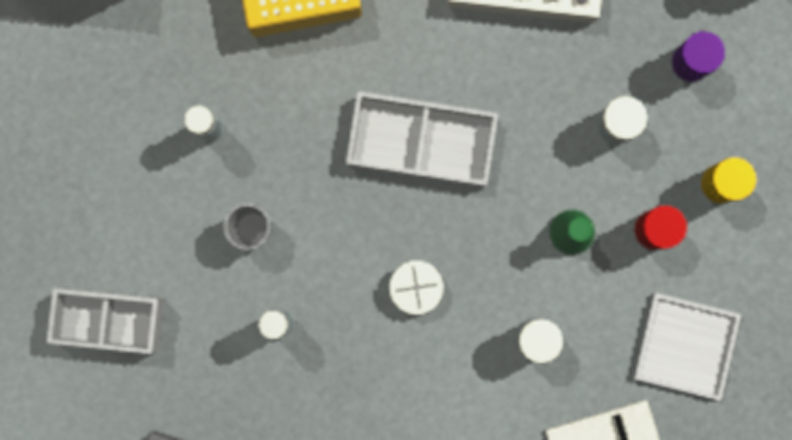

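Sizes and heights match the given dimensions. The white-capped jars are at (424,203) and (386,305); the purple, red and yellow ones are clearly different in the crop. Starting with the nearer vial (0.445, 0.135).

Call:
{"name": "arm_command", "arguments": {
  "increments": [
    [[0.282,-0.519,-0.077],[0,0,-1.41],70],
    [[0.282,-0.519,-0.077],[0,0,-1.41],70],
    [[0.282,-0.519,-0.077],[0,0,-1.41],70],
    [[0.282,-0.519,-0.077],[0,0,-1.41],70],
    [[0.282,-0.519,-0.077],[0,0,-1.41],70],
    [[0.282,-0.519,-0.077],[0,0,-1.41],70],
    [[0.282,-0.519,-0.077],[0,0,-1.41],70],
    [[0.282,-0.519,-0.077],[0,0,-1.41],70],
    [[0.282,-0.519,-0.077],[0,0,-1.41],70],
    [[0.282,-0.519,-0.077],[0,0,-1.41],70]
  ],
  "newtons": 30
}}

```text
clock: 1.1
tcp_pos: [0.4, 0.2176, 0.1835]
orientation: [-3.138, 0.138, -0.0]
contact_force: [0.8, 0.3, 0.5]
grip_width: 0.06
```

Call:
{"name": "arm_command", "arguments": {
  "increments": [
    [[0.045,-0.083,-0.013],[0,0,0],70],
    [[0.045,-0.083,-0.013],[0,0,0],70],
    [[0.045,-0.083,-0.013],[0,0,0],70],
    [[0.045,-0.083,-0.013],[0,0,0],70]
  ]
}}

```text
clock: 1.5
tcp_pos: [0.4447, 0.1354, 0.1704]
orientation: [3.138, -0.135, -0.001]
contact_force: [-1.0, 1.9, -0.3]
grip_width: 0.0598
```

```bash
python3 - <<'E'
from h import *
print(r.get_obs()['tcp_pos'])
im=snap('wrist','w1.png')
for z in(.08,0):print(proj('w1.png',(.4452,.1351,z)))
t=r.get_obs()['tcp_pos'];print('tcp px',proj('w1.png',t),'tip',proj('w1.png',t-[0,0,.017]))
E
```

```text
[0.44468046 0.13541607 0.17042443]
[321.46902954 256.40109246]
[321.16718505 224.59573   ]
tcp px [319.33307899 329.827045  ] tip [319.4288941  309.22079874]
```

View pics/w1.png

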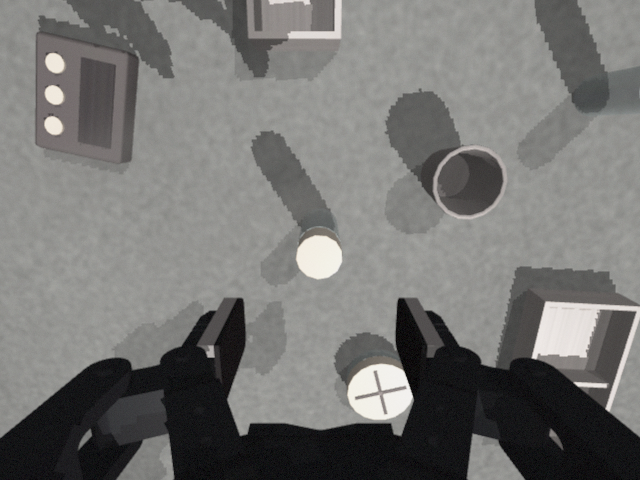

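The cap is at (320,256), within 2 px of the predicted position. Descending and gripping.

Call:
{"name": "arm_command", "arguments": {
  "increments": [
    [[0.0005,0,-0.04],[0,0,0],70],
    [[0.0005,0,-0.08],[0,0,0],70],
    [[0.0005,0,-0.107],[0,0,0],70],
    [[0.0005,0,-0.107],[0,0,0],70],
    [[0.0005,0,-0.107],[0,0,0],20],
    [[0.0005,0,-0.107],[0,0,0],20],
    [[0.0005,0,-0.107],[0,0,0],20],
    [[0.0005,0,-0.107],[0,0,0],20],
    [[0.0005,0,-0.107],[0,0,0],20]
  ],
  "newtons": 30
}}

```text
clock: 2.45
tcp_pos: [0.446, 0.1373, 0.0652]
orientation: [-3.137, 0.13, -0.003]
contact_force: [-1.3, 0.2, 7.8]
grip_width: 0.027
```

```bash
python3 - <<'E'
from h import *
o=r.get_obs();t=o['tcp_pos'];print(t,o['grip_width'])
im=snap('scene','s2.png')
for z in(t[2],t[2]-.017,t[2]-.03):print(proj('s2.png',(t[0],t[1],z)))
x,y=proj('s2.png',t).astype(int);cv2.imwrite('pics/s2c.png',cv2.resize(im[y-50:y+50,x-65:x+65],None,fx=6,fy=6,interpolation=cv2.INTER_CUBIC));print(x,y)
E
```

```text
[0.44604526 0.13732447 0.0651902 ] 0.026956691612907584
[385.96129744 204.26043674]
[384.9798573  208.77721935]
[384.24756234 212.14738638]
385 204
```

View pics/s2c.png

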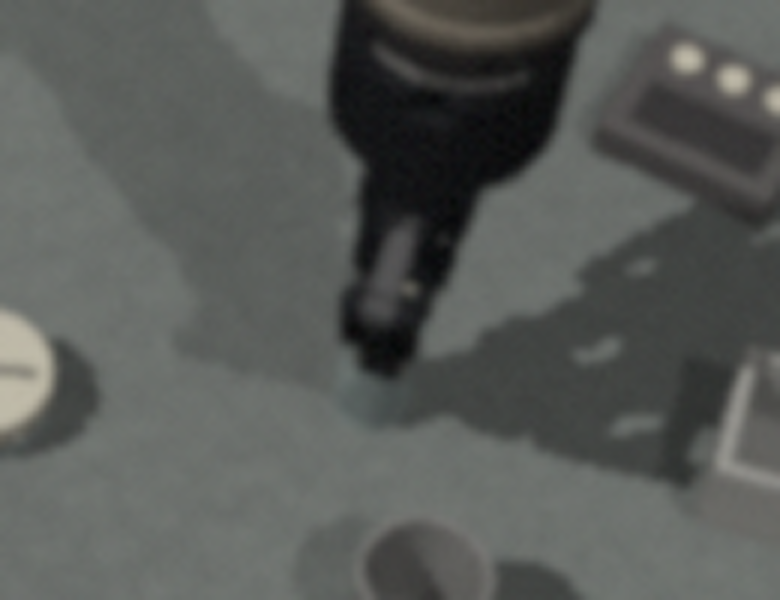

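Gripped: width 27 mm, tips well above rim height. Lifting and carrying to the left bay.

Call:
{"name": "arm_command", "arguments": {
  "increments": [
    [[0,0,0.04],[0,0,0],20],
    [[0,0,0.08],[0,0,0],20],
    [[0.001,0.02,0.11],[0,0,0],20],
    [[0.001,0.06,0.11],[0,0,0],20],
    [[0.002,0.1,0.11],[0,0,0],20],
    [[0.002,0.14,0.11],[0,0,0],20],
    [[0.003,0.18,0.11],[0,0,0],20],
    [[0.003,0.205,0.11],[0,0,0],20],
    [[0.003,0.205,0.11],[0,0,0],20],
    [[0.003,0.205,0.11],[0,0,0],20]
  ]
}}

```text
clock: 3.5
tcp_pos: [0.448, 0.3415, 0.1741]
orientation: [3.139, -0.129, 0.001]
contact_force: [0.5, 0.1, -1.4]
grip_width: 0.0273
```

```bash
python3 - <<'E'
from h import *
o=r.get_obs();t=o['tcp_pos'];print(t,o['grip_width'],o['contact_force'])
im=snap('wrist','w2.png')
E
```

```text
[0.44801201 0.34147303 0.17407332] 0.027275148717080068 [ 0.52699273  0.12391161 -1.42878596]
```

View pics/w2.png

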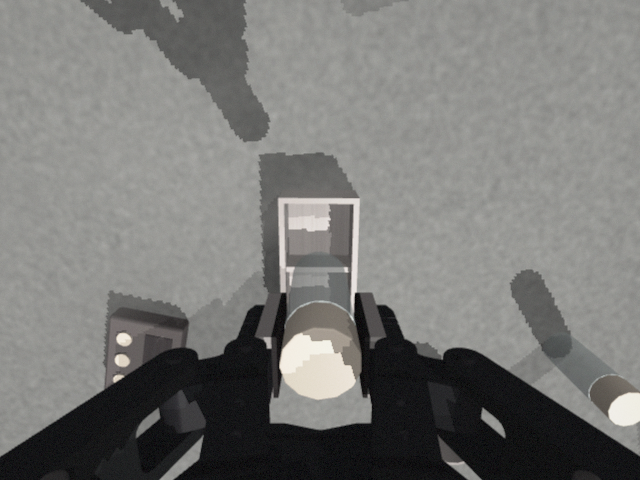

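```bash
python3 - <<'E'
from h import *
f='w2.png';c=np.array([.4461,.3148]);y=np.array([np.cos(np.radians(84.7)),np.sin(np.radians(84.7))]);x=np.array([y[1],-y[0]])
for a,b in((-28,54),(28,54),(-28,0),(28,0)):print(a,b,proj(f,(*(c+x*a/1e3+y*b/1e3),.038)).round(1))
t=[.448,.3415];print('cap',proj(f,(*t,.189)),'bot',proj(f,(*t,.109)))
for u,v in((278,199),(359,199)):print(ray(f,u,v,.038))
E
```

```text
-28 54 [280.8 197.3]
28 54 [362.  198.1]
-28 0 [282.2 270.8]
28 0 [359.  271.5]
cap [320.67112536 355.44030357] bot [320.35370705 270.97944849]
[0.42111845 0.37013493 0.038     ]
[0.47685461 0.36551356 0.038     ]
```

The rack rim corners are at (278,199) and (359,199), within 3 px of prediction, so I'm lowering.

Call:
{"name": "arm_command", "arguments": {
  "increments": [
    [[-0.001,0,-0.04],[0,0,0],20],
    [[-0.001,0,-0.075],[0,0,0],20],
    [[-0.001,0,-0.09],[0,0,0],20],
    [[-0.001,0,-0.1],[0,0,0],20],
    [[-0.001,0,-0.104],[0,0,0],20],
    [[-0.001,0,-0.104],[0,0,0],20]
  ]
}}

```text
clock: 4.15
tcp_pos: [0.4477, 0.3414, 0.0703]
orientation: [-3.138, 0.131, -0.001]
contact_force: [0.5, 0.3, -0.3]
grip_width: 0.0274
```

Call:
{"name": "arm_command", "arguments": {
  "increments": [
    [[0,0,-0.0015],[0,0,0],20],
    [[0,0,-0.0015],[0,0,0],40],
    [[0,0,-0.0015],[0,0,0],60],
    [[0,0,-0.0015],[0,0,0],70],
    [[0,0,-0.0015],[0,0,0],70],
    [[0,0,-0.0015],[0,0,0],70],
    [[0,0,0.03],[0,0,0],70],
    [[0,0,0.07],[0,0,0],70],
    [[0,0,0.11],[0,0,0],70],
    [[0,0,0.11],[0,0,0],70]
  ]
}}

```text
clock: 5.15
tcp_pos: [0.45, 0.3432, 0.1849]
orientation: [-3.132, 0.131, -0.01]
contact_force: [0.5, 1.1, -0.4]
grip_width: 0.0598
```

Call:
{"name": "arm_command", "arguments": {
  "increments": [
    [[0.203,-0.127,-0.01],[0,0,0],70],
    [[0.203,-0.127,-0.01],[0,0,0],70],
    [[0.203,-0.127,-0.01],[0,0,0],70],
    [[0.203,-0.127,-0.01],[0,0,0],70],
    [[0.203,-0.127,-0.01],[0,0,0],70],
    [[0.203,-0.127,-0.01],[0,0,0],70],
    [[0.203,-0.127,-0.01],[0,0,0],70]
  ]
}}

```text
clock: 5.85
tcp_pos: [0.6503, 0.2132, 0.1686]
orientation: [3.138, -0.134, -0.002]
contact_force: [-0.4, 0.8, -0.1]
grip_width: 0.0598
```

```bash
cat > cap.py <<'E'
import sys
from h import *
f=sys.argv[1];X,Y,Z,R=map(float,sys.argv[2:6])
o=r.get_obs();im=snap('wrist',f);h=cv2.cvtColor(im,cv2.COLOR_BGR2HSV)
u,v=proj(f,(X,Y,Z));w=((h[...,2]>170)&(h[...,1]<60)).astype(np.uint8)
m=np.zeros_like(w);cv2.circle(m,(int(u),int(v)),int(R),1,-1);c=cv2.findNonZero(w*m);(x,y),rad=cv2.minEnclosingCircle(c)
p=ray(f,x,y,Z);print('tcp',o['tcp_pos'].round(4),'pred',np.round((u,v),1),'seen',np.round((x,y,rad),1),'at',p.round(4),'diam',(2*np.linalg.norm(ray(f,x+rad,y,Z)-p)).round(4))
E
python3 cap.py w3.png .6504 .214 .08 40
```

```text
tcp [0.6503 0.2132 0.1686] pred [320.7 255.6] seen [317.4 256.6  23.7] at [0.6484 0.2135 0.08  ] diam 0.028
```

Seen at (0.6484, 0.2135) with diameter 28 mm. Gripping.

Call:
{"name": "arm_command", "arguments": {
  "increments": [
    [[-0.001,0,-0.04],[0,0,0],70],
    [[-0.001,0,-0.08],[0,0,0],70],
    [[-0.001,0,-0.105],[0,0,0],70],
    [[-0.001,0,-0.105],[0,0,0],70],
    [[-0.001,0,-0.105],[0,0,0],20],
    [[-0.001,0,-0.105],[0,0,0],20],
    [[-0.001,0,-0.105],[0,0,0],20],
    [[-0.001,0,-0.105],[0,0,0],20],
    [[-0.001,0,-0.105],[0,0,0],20]
  ]
}}

```text
clock: 6.8
tcp_pos: [0.6503, 0.2153, 0.0669]
orientation: [-3.137, 0.13, -0.004]
contact_force: [-1.8, 1.2, 7.6]
grip_width: 0.0271
```

Call:
{"name": "arm_command", "arguments": {
  "increments": [
    [[0,0,0.04],[0,0,0],20],
    [[0,0,0.08],[0,0,0],20],
    [[-0.02,0.008,0.11],[0,0,0],20],
    [[-0.06,0.022,0.11],[0,0,0],20],
    [[-0.1,0.037,0.11],[0,0,0],20],
    [[-0.14,0.052,0.11],[0,0,0],20],
    [[-0.18,0.067,0.11],[0,0,0],20],
    [[-0.206,0.076,0.11],[0,0,0],20],
    [[-0.206,0.076,0.11],[0,0,0],20],
    [[-0.206,0.076,0.11],[0,0,0],20]
  ]
}}

```text
clock: 7.8
tcp_pos: [0.4433, 0.2908, 0.1755]
orientation: [-3.138, 0.129, -0.002]
contact_force: [0.2, 0.3, -0.2]
grip_width: 0.0269
```

```bash
python3 cap.py w4.png .4485 .3407 .084 30
```

```text
tcp [0.4433 0.2908 0.1755] pred [322.2 170.9] seen [321.9 170.1  29.9] at [0.4484 0.3412 0.084 ] diam 0.0336
```

View pics/w4.png

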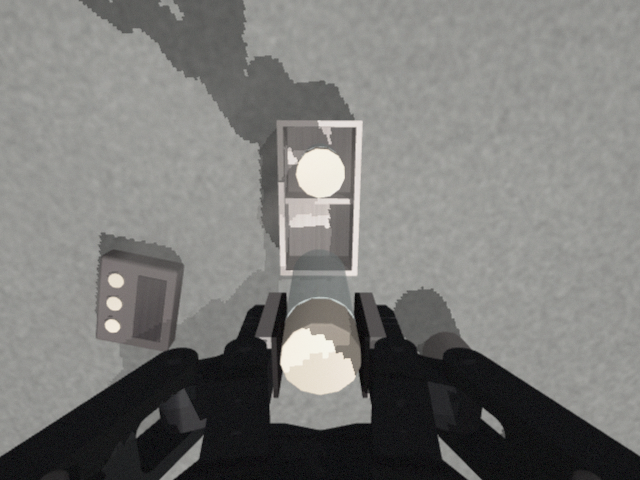

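The first vial stands upright in the upper bay at (320,173) and the held one is over the lower bay. Lowering it.

Call:
{"name": "arm_command", "arguments": {
  "increments": [
    [[0,-0.001,-0.04],[0,0,0],20],
    [[0,-0.001,-0.075],[0,0,0],20],
    [[0,-0.001,-0.09],[0,0,0],20],
    [[0,-0.001,-0.098],[0,0,0],20],
    [[0,-0.001,-0.102],[0,0,0],20],
    [[0,-0.001,-0.102],[0,0,0],20],
    [[0,-0.001,-0.102],[0,0,0],20]
  ]
}}

```text
clock: 8.55
tcp_pos: [0.4441, 0.2897, 0.0736]
orientation: [-3.138, 0.131, -0.002]
contact_force: [-0.2, 0.3, 0.1]
grip_width: 0.0269
```

Call:
{"name": "arm_command", "arguments": {
  "increments": [
    [[0,0,-0.0015],[0,0,0],20],
    [[0,0,-0.003],[0,0,0],20],
    [[0,0,-0.003],[0,0,0],40],
    [[0,0,-0.003],[0,0,0],60],
    [[0,0,-0.003],[0,0,0],75],
    [[0,0,-0.003],[0,0,0],75],
    [[0,0,0.03],[0,0,0],75],
    [[0,0,0.07],[0,0,0],75],
    [[0,0,0.11],[0,0,0],75],
    [[0,0,0.11],[0,0,0],75]
  ]
}}

```text
clock: 9.55
tcp_pos: [0.446, 0.291, 0.1875]
orientation: [-3.132, 0.131, -0.01]
contact_force: [0.0, 0.6, -1.2]
grip_width: 0.0642
```

Call:
{"name": "arm_command", "arguments": {
  "increments": [
    [[0.216,-0.507,-0.01],[0,0,-0.05],75],
    [[0.216,-0.507,-0.01],[0,0,-0.05],75],
    [[0.216,-0.507,-0.01],[0,0,-0.05],75],
    [[0.216,-0.507,-0.01],[0,0,-0.05],75],
    [[0.216,-0.507,-0.01],[0,0,-0.05],75],
    [[0.216,-0.507,-0.01],[0,0,-0.05],75],
    [[0.216,-0.507,-0.01],[0,0,-0.05],75],
    [[0.216,-0.507,-0.01],[0,0,-0.05],75],
    [[0.216,-0.507,-0.01],[0,0,-0.05],75],
    [[0.216,-0.507,-0.01],[0,0,-0.05],75]
  ]
}}

```text
clock: 10.55
tcp_pos: [0.6394, -0.1723, 0.1727]
orientation: [-3.134, 0.209, 0.001]
contact_force: [1.3, 0.5, 0.1]
grip_width: 0.0639
```

Call:
{"name": "arm_command", "arguments": {
  "increments": [
    [[0.02,-0.046,0],[0,0,0],75],
    [[0.02,-0.046,0],[0,0,0],75],
    [[0.02,-0.046,0],[0,0,0],75],
    [[0.02,-0.046,0],[0,0,0],75]
  ]
}}

```text
clock: 10.95
tcp_pos: [0.6588, -0.2149, 0.1727]
orientation: [-3.133, 0.207, 0.002]
contact_force: [0.7, -0.1, -0.4]
grip_width: 0.0641
```

```bash
python3 cap.py w5.png .6596 -.2187 .06 50
```

```text
tcp [ 0.6588 -0.2149  0.1727] pred [322.6 250.9] seen [320.4 250.5  33.2] at [ 0.6582 -0.2183  0.06  ] diam 0.0435
```

View pics/w5.png

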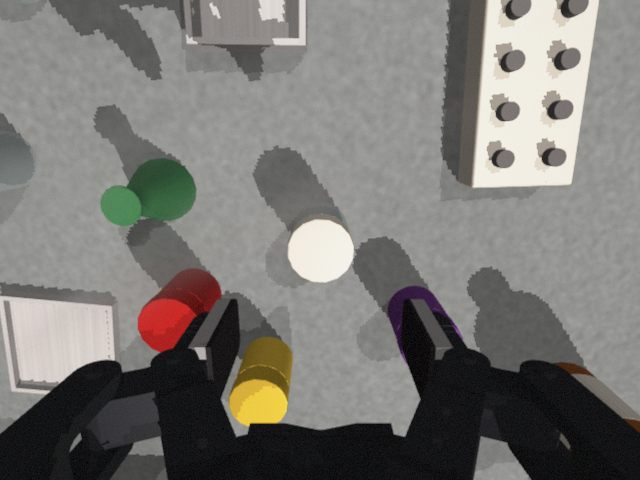

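The white jar sits at (320,250), clear of the purple (425,320) and red decoys. Gripping it.

Call:
{"name": "arm_command", "arguments": {
  "increments": [
    [[-0.001,-0.002,-0.045],[0,0,0],75],
    [[-0.001,-0.002,-0.09],[0,0,0],75],
    [[-0.001,-0.002,-0.125],[0,0,0],75],
    [[-0.001,-0.002,-0.125],[0,0,0],75],
    [[-0.001,-0.002,-0.125],[0,0,0],40],
    [[-0.001,-0.002,-0.125],[0,0,0],40],
    [[-0.001,-0.002,-0.125],[0,0,0],40],
    [[-0.001,-0.002,-0.125],[0,0,0],40]
  ],
  "newtons": 40
}}

```text
clock: 11.8
tcp_pos: [0.6593, -0.2188, 0.0507]
orientation: [3.134, -0.209, 0.005]
contact_force: [-0.7, -0.1, 4.3]
grip_width: 0.0427
```

Call:
{"name": "arm_command", "arguments": {
  "increments": [
    [[0,0,0.04],[0,0,0],40],
    [[0,0,0.08],[0,0,0],40],
    [[-0.002,0.03,0.1],[0,0,0],40],
    [[-0.004,0.075,0.1],[0,0,0],40],
    [[-0.006,0.12,0.1],[0,0,0],40],
    [[-0.01,0.165,0.1],[0,0,0],40],
    [[-0.012,0.21,0.1],[0,0,0],40],
    [[-0.0135,0.243,0.1],[0,0,0],40],
    [[-0.0135,0.243,0.1],[0,0,0],40],
    [[-0.0135,0.243,0.1],[0,0,0],40]
  ]
}}

```text
clock: 12.8
tcp_pos: [0.6447, 0.0254, 0.1492]
orientation: [-3.135, 0.205, -0.001]
contact_force: [0.0, -0.8, -0.9]
grip_width: 0.0428
```

```bash
python3 - <<'E'
from h import *
o=r.get_obs();print(o['tcp_pos'],o['grip_width']);f='w6.png'
im=snap('wrist',f);c=np.array([.6406,-.012]);a=np.radians(81.6);y=np.array([np.cos(a),np.sin(a)]);x=np.array([y[1],-y[0]])
for p,q in((-38,74),(38,74),(-38,0),(38,0)):
    u=proj(f,(*(c+x*p/1e3+y*q/1e3),.026)).round().astype(int);print(p,q,u);cv2.drawMarker(im,tuple(map(int,u)),(0,0,255),0,8)
cv2.imwrite('pics/w6m.png',im)
E
```

```text
[0.64472062 0.02544958 0.1491986 ] 0.042788614488169105
-38 74 [265 186]
38 74 [382 188]
-38 0 [268 291]
38 0 [375 293]
```

View pics/w6m.png

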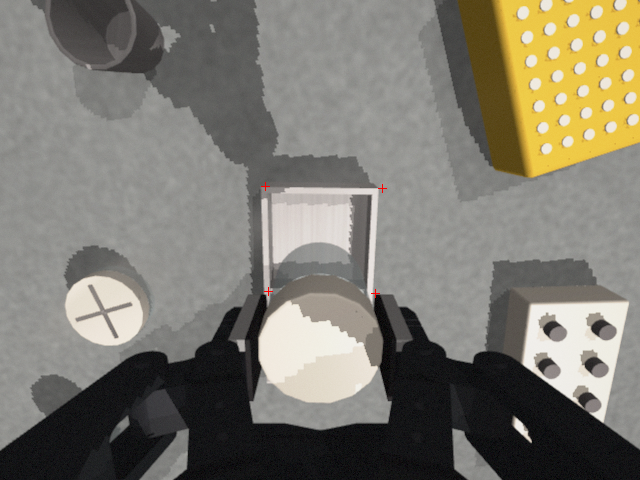

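Tray corners match the markers. Lowering jar 1.

Call:
{"name": "arm_command", "arguments": {
  "increments": [
    [[-0.001,-0.001,-0.04],[0,0,0],40],
    [[-0.001,-0.001,-0.07],[0,0,0],40],
    [[-0.001,-0.001,-0.085],[0,0,0],40],
    [[-0.001,-0.001,-0.091],[0,0,0],40],
    [[-0.001,-0.001,-0.091],[0,0,0],40],
    [[-0.001,-0.001,-0.091],[0,0,0],40]
  ]
}}

```text
clock: 13.45
tcp_pos: [0.6447, 0.0229, 0.059]
orientation: [-3.134, 0.21, -0.004]
contact_force: [-0.9, -0.0, -2.1]
grip_width: 0.0428
```

Call:
{"name": "arm_command", "arguments": {
  "increments": [
    [[0,0,-0.002],[0,0,0],40],
    [[0,0,-0.0045],[0,0,0],40],
    [[0,0,-0.0045],[0,0,0],40],
    [[0,0,-0.0045],[0,0,0],60],
    [[0,0,-0.0045],[0,0,0],75],
    [[0,0,-0.0045],[0,0,0],75],
    [[0,0,0.03],[0,0,0],75],
    [[0,0,0.07],[0,0,0],75],
    [[0,0,0.11],[0,0,0],75],
    [[0,0,0.11],[0,0,0],75]
  ]
}}

```text
clock: 14.45
tcp_pos: [0.6471, 0.0229, 0.1734]
orientation: [-3.133, 0.209, -0.015]
contact_force: [1.6, -0.4, 0.2]
grip_width: 0.0642
```

Call:
{"name": "arm_command", "arguments": {
  "increments": [
    [[-0.213,-0.157,0],[0,0,0],75],
    [[-0.213,-0.157,0],[0,0,0],75],
    [[-0.213,-0.157,0],[0,0,0],75],
    [[-0.213,-0.157,0],[0,0,0],75],
    [[-0.213,-0.157,0],[0,0,0],75],
    [[-0.213,-0.157,0],[0,0,0],75],
    [[-0.213,-0.157,0],[0,0,0],75],
    [[-0.213,-0.157,0],[0,0,0],75]
  ]
}}

```text
clock: 15.25
tcp_pos: [0.4318, -0.1328, 0.1677]
orientation: [-3.135, 0.208, -0.002]
contact_force: [1.0, 0.5, 0.2]
grip_width: 0.0642
```

```bash
python3 cap.py w7.png .4317 -.1341 .06 50
```

```text
tcp [ 0.4318 -0.1328  0.1677] pred [320.2 249.4] seen [318. 249.  34.] at [ 0.4303 -0.1336  0.06  ] diam 0.0435
```

Call:
{"name": "arm_command", "arguments": {
  "increments": [
    [[-0.001,0,-0.045],[0,0,0],75],
    [[-0.001,0,-0.09],[0,0,0],75],
    [[-0.001,0,-0.12],[0,0,0],75],
    [[-0.001,0,-0.12],[0,0,0],75],
    [[-0.001,0,-0.12],[0,0,0],40],
    [[-0.001,0,-0.12],[0,0,0],40],
    [[-0.001,0,-0.12],[0,0,0],40],
    [[-0.001,0,-0.12],[0,0,0],40]
  ]
}}

```text
clock: 16.1
tcp_pos: [0.4305, -0.1333, 0.0487]
orientation: [-3.134, 0.208, -0.004]
contact_force: [0.3, 0.1, -1.7]
grip_width: 0.0429
```

Call:
{"name": "arm_command", "arguments": {
  "increments": [
    [[0,0,0.045],[0,0,0],40],
    [[0,0,0.09],[0,0,0],40],
    [[0.02,0.01,0.105],[0,0,0],40],
    [[0.06,0.025,0.105],[0,0,0],40],
    [[0.1,0.042,0.105],[0,0,0],40],
    [[0.14,0.059,0.105],[0,0,0],40],
    [[0.18,0.075,0.105],[0,0,0],40],
    [[0.2045,0.086,0.105],[0,0,0],40],
    [[0.2045,0.086,0.105],[0,0,0],40],
    [[0.2045,0.086,0.105],[0,0,0],40]
  ]
}}

```text
clock: 17.1
tcp_pos: [0.6338, -0.0474, 0.1527]
orientation: [3.134, -0.208, -0.001]
contact_force: [-0.1, 0.1, -1.6]
grip_width: 0.043
```

```bash
python3 cap.py w8.png .645 .023 .064 55
```

```text
tcp [ 0.6338 -0.0474  0.1527] pred [323.9 131.5] seen [323.3 131.1  54.9] at [0.6447 0.0233 0.064 ] diam 0.0592
```

View pics/w8.png

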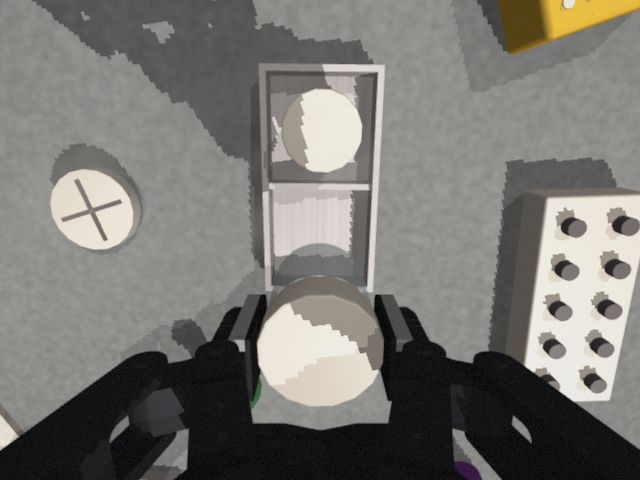

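Jar 1 stands in its bay at (322,130) and jar 2 is over the other bay. Lowering it.

Call:
{"name": "arm_command", "arguments": {
  "increments": [
    [[0.001,0,-0.04],[0,0,0],40],
    [[0.001,0,-0.075],[0,0,0],40],
    [[0.001,0,-0.09],[0,0,0],40],
    [[0.001,0,-0.096],[0,0,0],40],
    [[0.001,0,-0.096],[0,0,0],40],
    [[0.001,0,-0.096],[0,0,0],40],
    [[0.001,0,-0.096],[0,0,0],40]
  ]
}}

```text
clock: 17.85
tcp_pos: [0.6362, -0.0477, 0.0583]
orientation: [-3.134, 0.209, -0.004]
contact_force: [0.4, -0.0, -1.6]
grip_width: 0.0426
```

Call:
{"name": "arm_command", "arguments": {
  "increments": [
    [[0,0,-0.0035],[0,0,0],40],
    [[0,0,-0.0035],[0,0,0],40],
    [[0,0,-0.0035],[0,0,0],40]
  ]
}}

```text
clock: 18.15
tcp_pos: [0.6351, -0.0474, 0.0532]
orientation: [-3.134, 0.209, -0.0]
contact_force: [-0.2, 0.0, -1.7]
grip_width: 0.0426
```

Call:
{"name": "arm_command", "arguments": {
  "increments": [
    [[0,0,-0.001],[0,0,0],40],
    [[0,0,-0.001],[0,0,0],50],
    [[0,0,-0.001],[0,0,0],65],
    [[0,0,-0.001],[0,0,0],75],
    [[0,0,-0.001],[0,0,0],75],
    [[0,0,0.03],[0,0,0],80],
    [[0,0,0.07],[0,0,0],85],
    [[0,0,0.11],[0,0,0],85],
    [[0,0,0.11],[0,0,0],85]
  ]
}}

```text
clock: 19.05
tcp_pos: [0.6385, -0.0485, 0.1688]
orientation: [-3.134, 0.21, -0.015]
contact_force: [-0.7, -1.2, 0.3]
grip_width: 0.0726
```

Call:
{"name": "arm_command", "arguments": {
  "increments": [
    [[-0.151,0.04,0],[0,0,0.68],85],
    [[-0.151,0.04,0],[0,0,0.68],85],
    [[-0.151,0.04,0],[0,0,0.68],85],
    [[-0.151,0.04,0],[0,0,0.68],85],
    [[-0.151,0.04,0],[0,0,0.68],85],
    [[-0.151,0.04,0],[0,0,0.68],85],
    [[-0.151,0.04,0],[0,0,0.68],85],
    [[-0.151,0.04,0],[0,0,0.68],85]
  ]
}}

```text
clock: 19.85
tcp_pos: [0.4844, -0.0077, 0.1629]
orientation: [3.025, 0.845, -0.0]
contact_force: [-0.1, -0.4, 0.6]
grip_width: 0.0724
```

```bash
python3 cap.py w9.png .4843 -.0078 .022 60
```

```text
tcp [ 0.4844 -0.0077  0.1629] pred [319.8 234. ] seen [318.2 231.4  38.9] at [ 0.4823 -0.0068  0.022 ] diam 0.056
```

View pics/w9.png

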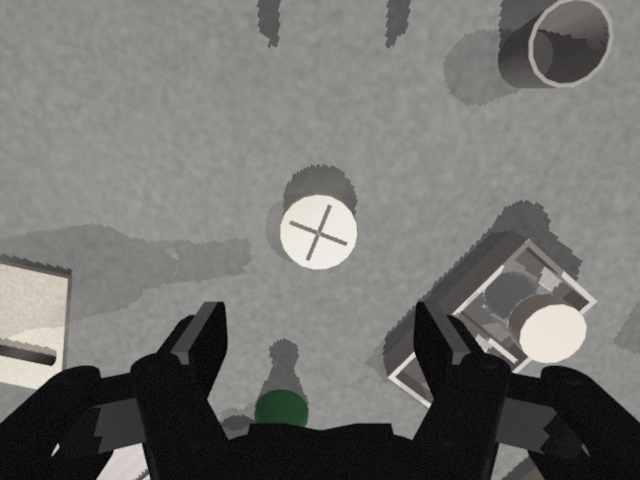

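The dish is lid up with its cross at (319,232). Descending and gripping; the jaws are at 31°, the dish tray's diagonal.

Call:
{"name": "arm_command", "arguments": {
  "increments": [
    [[-0.001,0.0005,-0.045],[0,0,0],85],
    [[-0.001,0.0005,-0.09],[0,0,0],85],
    [[-0.001,0.0005,-0.125],[0,0,0],85],
    [[-0.001,0.0005,-0.138],[0,0,0],85],
    [[-0.001,0.0005,-0.139],[0,0,0],85],
    [[-0.001,0.0005,-0.139],[0,0,0],85]
  ]
}}

```text
clock: 20.5
tcp_pos: [0.484, -0.0073, 0.0249]
orientation: [3.025, 0.847, 0.002]
contact_force: [0.9, -0.5, 0.3]
grip_width: 0.0727
```

Call:
{"name": "arm_command", "arguments": {
  "increments": [
    [[0,0,-0.001],[0,0,0],60],
    [[0,0,-0.001],[0,0,0],55],
    [[0,0,-0.001],[0,0,0],55],
    [[0,0,-0.001],[0,0,0],55],
    [[0,0,-0.001],[0,0,0],55]
  ]
}}

```text
clock: 21.0
tcp_pos: [0.4844, -0.0069, 0.0249]
orientation: [3.025, 0.848, 0.005]
contact_force: [-0.0, -0.3, 4.5]
grip_width: 0.0547
```

Call:
{"name": "arm_command", "arguments": {
  "increments": [
    [[0,0,0.045],[0,0,0],55],
    [[0,0,0.09],[0,0,0],55],
    [[-0.006,-0.03,0.1],[0,0,0],55],
    [[-0.015,-0.075,0.1],[0,0,0],55],
    [[-0.024,-0.12,0.1],[0,0,0],55],
    [[-0.033,-0.165,0.1],[0,0,0],55],
    [[-0.042,-0.21,0.1],[0,0,0],55],
    [[-0.051,-0.255,0.1],[0,0,0],55],
    [[-0.057,-0.285,0.1],[0,0,0],55],
    [[-0.057,-0.285,0.1],[0,0,0],55]
  ]
}}

```text
clock: 22.0
tcp_pos: [0.4247, -0.2973, 0.1249]
orientation: [3.024, 0.836, 0.002]
contact_force: [-0.0, 0.1, -0.6]
grip_width: 0.0542
```

```bash
python3 - <<'E'
from h import *
o=r.get_obs();print(o['tcp_pos'],o['grip_width']);f='w10.png'
im=snap('wrist',f);c=np.array([.4267,-.2925]);a=np.radians(-13.4);x=np.array([np.cos(a),np.sin(a)]);y=np.array([-x[1],x[0]])
for p,q in((-46,46),(46,46),(-46,-46),(46,-46)):
    u=proj(f,(*(c+x*p/1e3+y*q/1e3),.01)).round().astype(int);print(p,q,u);cv2.drawMarker(im,tuple(map(int,u)),(0,0,255),0,8)
cv2.imwrite('pics/w10m.png',im)
E
```

```text
[ 0.42472003 -0.29733761  0.12488536] 0.054243922882696013
-46 46 [325 136]
46 46 [426 238]
-46 -46 [227 240]
46 -46 [327 328]
```

View pics/w10m.png

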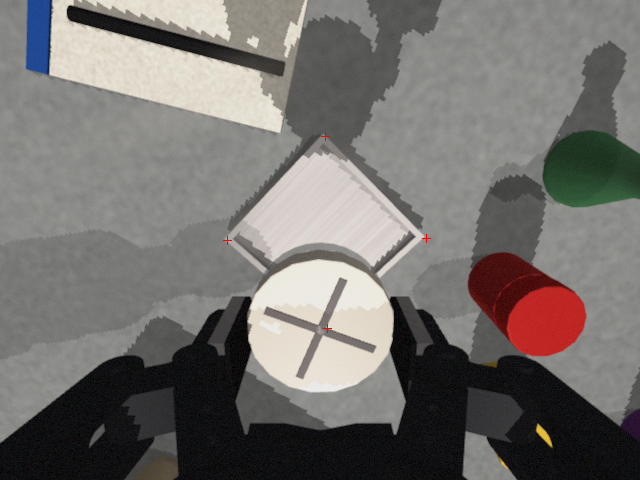

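Tray corners match the markers. Lowering the dish.

Call:
{"name": "arm_command", "arguments": {
  "increments": [
    [[0,0,-0.03],[0,0,0],55],
    [[0,0,-0.065],[0,0,0],55],
    [[0,0,-0.082],[0,0,0],55],
    [[0,0,-0.091],[0,0,0],55],
    [[0,0,-0.091],[0,0,0],55],
    [[0,0,-0.091],[0,0,0],55],
    [[0,0,-0.091],[0,0,0],55]
  ]
}}

```text
clock: 22.75
tcp_pos: [0.427, -0.2922, 0.0333]
orientation: [3.023, 0.849, 0.003]
contact_force: [-0.9, -0.4, -0.9]
grip_width: 0.054
```

Call:
{"name": "arm_command", "arguments": {
  "increments": [
    [[0,0,-0.003],[0,0,0],55],
    [[0,0,-0.003],[0,0,0],55],
    [[0,0,-0.003],[0,0,0],55]
  ]
}}

```text
clock: 23.05
tcp_pos: [0.4262, -0.292, 0.0293]
orientation: [3.025, 0.848, 0.0]
contact_force: [-0.7, -0.7, -0.3]
grip_width: 0.0541
```

Call:
{"name": "arm_command", "arguments": {
  "increments": [
    [[0,0,-0.001],[0,0,0],55],
    [[0,0,-0.001],[0,0,0],55],
    [[0,0,-0.001],[0,0,0],65],
    [[0,0,-0.001],[0,0,0],71],
    [[0,0,-0.001],[0,0,0],71],
    [[0,0,-0.001],[0,0,0],71],
    [[0,0,0.02],[0,0,0],71],
    [[0,0,0.06],[0,0,0],71],
    [[0,0,0.1],[0,0,0],71],
    [[0,0,0.13],[0,0,0],71]
  ]
}}

```text
clock: 24.05
tcp_pos: [0.4263, -0.2924, 0.1611]
orientation: [3.024, 0.848, 0.001]
contact_force: [0.5, -0.3, -0.1]
grip_width: 0.0607
```

Call:
{"name": "arm_command", "arguments": {
  "increments": [
    [[-0.05,-0.2,0.1],[0,0,0],71],
    [[-0.05,-0.2,0.1],[0,0,0],71],
    [[-0.05,-0.2,0.1],[0,0,0],71],
    [[-0.05,-0.2,0.1],[0,0,0],71],
    [[-0.05,-0.2,0.1],[0,0,0],71],
    [[-0.05,-0.2,0.1],[0,0,0],71]
  ]
}}

```text
clock: 24.65
tcp_pos: [0.3737, -0.4971, 0.2613]
orientation: [3.022, 0.838, -0.0]
contact_force: [0.1, -0.3, -0.4]
grip_width: 0.0606
```

```bash
python3 - <<'E'
from h import *
im=snap('top','top2.png');snap('scene','s3.png');f='top2.png'
h=cv2.cvtColor(im,cv2.COLOR_BGR2HSV);w=((h[...,2]>215)&(h[...,1]<60)).astype(np.uint8)
for n,X,Y,z,d in(('v',.4485,.3407,.084,.028),('v',.4437,.2889,.084,.028),('j',.645,.023,.064,.044),('j',.635,-.0475,.064,.044),('dish',.4267,-.2925,.026,.056)):
    u,v=proj(f,(X,Y,z));m=np.zeros_like(w);cv2.circle(m,(int(u),int(v)),int(d*250)+3,1,-1);c=cv2.findNonZero(w*m).reshape(-1,2).mean(0);print(n,np.round((u,v),1),c.round(1),ray(f,*c,z).round(4),'want',X,Y)
a=cv2.imread('pics/top1.png')
for n,u,v in(('beaker',252,254),('flask',400,255)):print(n,'image diff',cv2.absdiff(a,im)[v-13:v+13,u-13:u+13].mean())
cv2.imwrite('pics/fin.png',cv2.resize(im[150:350,140:500],None,fx=2.2,fy=2.2,interpolation=cv2.INTER_CUBIC))
E
```

```text
v [169.5 294.5] [170.1 294.1] [0.4495 0.3395 0.084 ] want 0.4485 0.3407
v [193.1 297. ] [193.3 296.7] [0.4444 0.2884 0.084 ] want 0.4437 0.2889
j [316.2 207.9] [316.2 207.6] [0.6457 0.0231 0.064 ] want 0.645 0.023
j [347.7 212.7] [347.8 212.2] [ 0.6362 -0.0477  0.064 ] want 0.635 -0.0475
dish [454. 307.] [455.1 304.9] [ 0.4314 -0.2949  0.026 ] want 0.4267 -0.2925
beaker image diff 0.9487179487179487
flask image diff 0.6918145956607495
```

View pics/fin.png

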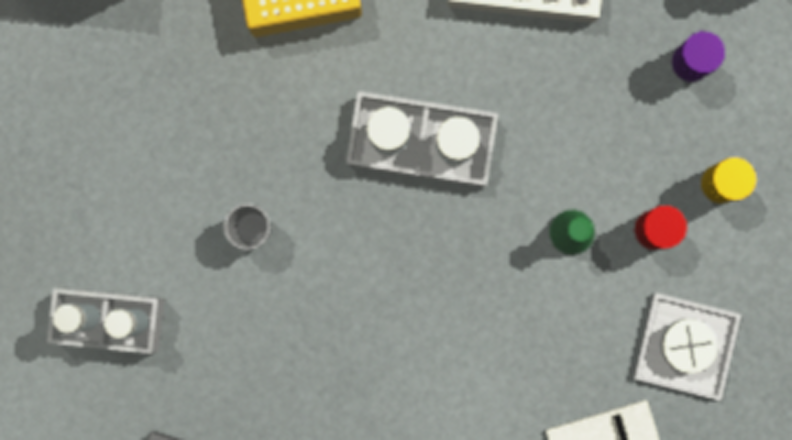

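View pics/s3.png

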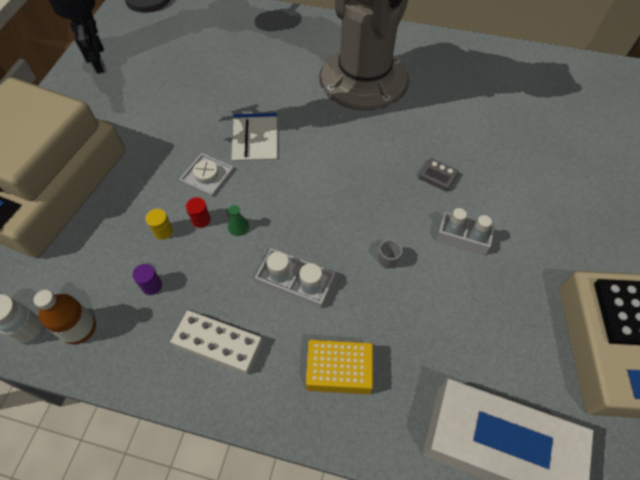

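Both views show everything in place. The vials are upright in their rack, the jars are in their bays, and the dish lies flat with its cross up at (690,347) in the crop. The flask and beaker have not moved. Handing in.

```bash
python3 -c "
from bench import r
print(r.hand_in(), r.get_obs()['clock'])"
```

```text
the job is handed in; nothing more can be done
the job is handed in; nothing more can be done
```

All five containers are sorted, and I handed the job in at about 25 s on the robot's clock. I placed the two vials first, then the two jars, then the dish, lid up in its tray.

- **Vials and jars:** the last top view put each one within about 2 mm of where I aimed it, and they stand upright in the scene view.
- **Dish:** its measured position was about 5 mm off target. I put that down to the bright tray floor getting into the colour mask, because the pictures show the dish flat and clear of the tray walls.
- **Flask and beaker:** their patches of the top view hardly changed between the first and last pictures.
- **Forces:** the highest reading I saw after any move was about 8 N. No check failed.

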